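Clear the honey jar and hang the display shelf

TASK

The small white display shelf has to be hung on the slotted stand, but a honey jar is standing on the stand in its way: first take the jar off and stand it upright in the middle of the blue mat, setting it down rather than dropping it. Then hook the shelf's two claws into the two slots of the uprights and press the shelf down until it snaps fully home, level, and let go. Leave the loose goods around (green tin, blue gift box, green gift box) where they are.

Things in the scene. Friction and masses are not known exactly. Their poses are not given: they have to be found in the camera images.
- stand: Display stand, fixed: dark wooden base 150x150x10 mm with two dark steel uprights near its back edge, 150 mm high, 28 mm wide, centred at y=+-40 mm, smooth (friction about 0.12). Origin: centre of the base's underside, on the counter; x to the back, away from the robot; y left; z up. The uprights' front faces lie at x=+50 mm, their front walls are 4 mm thick, hollow behind.
- slots (a point): Point on the stand in the front plane of the uprights, midway between their two slots, at the height of the slots' lower edges (stand frame [50,0,110] mm). Each upright has one slot on its centre line (y=+-40 mm), 12 mm wide, from z=110 to 140 mm.
- roller (a point): Brass roller between the uprights (stand frame [50,0,87] mm), sprung towards the front with about 3 N, fixed in height. It is the catch: the shelf's rear ridge meets it 8 to 10 mm above home height and rests there; it takes some 5 to 15 N of downward push to snap past.
- shelf: White display shelf, loose, 0.25 kg, starts level on the counter in the attitude in which it hangs. Deck 120 mm deep (x), 110 mm wide (y), 5 mm thick; front lip 14 mm high at x=-60 mm; back plate 62 mm high, rear face at x=+60 mm. Origin: centre of its underside; x to the back plate and claws, z up. Home (it droops forward some 2 degrees in its play): underside 62 mm above the counter, x axis along the stand's x.
- divider (a point): Middle of the top edge of the shelf's centre divider (shelf frame [0,0,60] mm), the place to grasp the shelf, from above across y: an upright wall 12 mm thick (y), running along x from -53 to +55 mm, from the deck up to z=60 mm.
- claws (a point): Point in the rear face of the back plate (shelf frame [60,0,48] mm), midway between two claws at y=+-40 mm, under their necks: it meets point slots when home. Claws 6 mm thick (y), 14 mm long, neck z=48 to 56, end turned down to z=34 mm. They enter the slots with the shelf 14 to 22 mm above home (18 is the middle), moving along the stand's +x until the plate meets the uprights; then down.
- jar: Honey jar with a black cap, 90 mm high, about 58 mm across (faceted, 54 to 60 mm), 0.32 kg, standing upright on the stand's base plate (10 mm above the counter). Origin: centre of its underside; z up.
- mat: Plain blue mat, fixed, 130 x 130 mm, 4 mm thick, free place for the jar. Origin: centre of its underside on the counter.
- green_tin: Bystander: green round tin, 57 mm across, 60 mm high; origin centre of its underside.
- blue_box: Bystander: blue gift carton with a bow, 61 x 81 mm, 70 mm high; origin under its centre.
- green_box: Bystander: green gift carton with a green bow, 51 x 78 mm, 75 mm high; origin under its centre.
Not all that is in view belongs to the job. What is shaped like the jar but purple or red is not meant.

How it is judged:
On the way, in this order (a step that is already met when the one before it is completed fails the run):
1. the jar stands upright on the blue mat, released (horizontal distance between jar and mat below 0.045 m and height (world z) of jar below 0.009 m and angle between jar's own z axis and vertical below 0.1 rad and contact force between the fingers and jar below 0.1 N and linear speed of jar below 0.02 m/s), for 0.2 s.
2. the shelf hangs with both claws in the slots, pressed fully home (z of claws in the frame of slots between -0.004 and 0.004 m and x of claws in the frame of slots between -0.006 and 0.006 m and y of claws in the frame of slots between -0.006 and 0.006 m and angle between the z axis of shelf and the z axis of stand, either way round below 0.1 rad and angle between the x axis of shelf and the x axis of stand, either way round below 0.1 rad and angle between shelf's own z axis and vertical below 0.1 rad), for 0.2 s.
At the end, for the whole second after the job is handed in: The jar stands upright on the blue mat (within 45 mm of its middle, tilt under 0.1 rad), at rest; the shelf hangs on the stand with its claws in both slots, within 4 mm of its home height, 6 mm sideways and fore-aft and 0.1 rad of square and level, at rest; both are released (all of step 1 and all of step 2 and contact force between the fingers and shelf below 0.1 N and linear speed of shelf below 0.02 m/s); the robot touches nothing.
It fails at once if the jar is tipped over or tilted by more than 35 degrees (angle between jar's own z axis and vertical above 0.6 rad).
It fails at once if the jar is let go in the air, more than 15 mm above where it stood (contact force between each of the fingers, anything else and jar below 0.01 N and height (world z) of jar above 0.025 m).
It fails at once if the green tin is moved by more than 30 mm (distance of green_tin from where it was at the start of the episode above 0.03 m).
It fails at once if the blue gift box is moved by more than 30 mm (distance of blue_box from where it was at the start of the episode above 0.03 m).
It fails at once if the green gift box is moved by more than 30 mm (distance of green_box from where it was at the start of the episode above 0.03 m).
It also fails if it takes over 62 s, if anything falls off the work surface, if the arm or the gripper's body presses on something with over 40 N, if the wrist force passes 120 N, or if a joint passes its speed limit or range.

ROBOT

A 6-joint arm with a two-finger parallel gripper is mounted at the origin on a cart in front of the work surface, level with it; the furniture and walls round the work are solid. World frame = base frame: x ahead of the robot, y to its left, z up, the work surface at z = 0. Lengths are in m, angles in rad, forces in N, time in s.
With the tool pointing down it reaches from about 0.375 to 0.9 m from the base axis. Payload 3.1 kg.
Tool frame: the origin (TCP) lies on the centre line of the jaws, within the pads' length; the fingertips stand 8 mm ahead of it and the grasp point (between the pads) lies 11 mm behind it; z points along the fingers, x is the direction in which the jaws open and shut, and the axes are right-handed (so a half turn about z gives the same grasp; the last joint's range is limited). The gripper opens to 85 mm and grips with 20 to 120 N. Pads are 22 mm wide; open, the fingers measure 114 mm over their backs; the gripper's body (76 mm by 85 mm) begins 54 mm behind the grasp point. The pads swing forward as they close: fully open they stand 13 mm farther back than shut.
Start: joints at [1.137, 0.527, 1.433, -0, 1.181, -0.178], TCP at [0.157, 0.605, 0.239] pointing down, gripper open.
Joint ranges: [-3.08, 3.08], [-0.75, 2.2], [0.22, 2.44], [-1.43, 4.57], [0, 2.65], [-2.85, 2.85]. Speed limits (rad/s): [2.79, 2.79, 3.14, 3.14, 3.14, 3.14].

INTERFACE

Orientations are given as [roll, pitch, yaw] about the fixed x, y, z axes, in that order (R = Rz(yaw) Ry(pitch) Rx(roll)).
In Python, from station import manip, claw, planner, viewer, sign_off gives the robot as it stands. Calls block until the motion is done:
- manip.move_pose(position, orientation): joint-space move of the TCP to a pose.
- manip.servo_line(position, attitude=None, vel=0.15, f_stop=None): straight line of the TCP; attitude=None keeps the orientation; vel is the mean speed in m/s. With f_stop (N) it stops when the force on the tool has changed by that much, and returns True; else False.
- manip.move_joints(angles): joint-space move.
- claw.let_go() and claw.grasp(): open the fingers fully, or close them until they stop; the grip force is fixed at half the most.
- manip.hold(seconds).
- planner.ik(position, orientation): joint angles nearest the present ones, or None.
- manip.get_state(): the state.
- viewer.camera(name): name is "scene" or "top"; returns the picture (400x640x3 uint8, blue, green, red); there is no depth.
- viewer.camera_info(name): a dict with "vertical_fov" (degrees; the focal length in pixels is half the picture's height over the tangent of half this angle, whatever the lens; pixels are square), "cx", "cy" (the principal point, pixels), "cam_to_world" (4x4, takes a point from camera to world coordinates). Camera axes: x right, y up, looking along -z (the intrinsics and any distortion apply to the point x, -y, -z); pixel columns grow to the right and rows downward; lengths in m; the calibration is good to about 2 mm. A picture is of the moment at which its call begins. camera_info takes no time and is no camera call.
A pose or a line that the arm cannot do raises manip.MotionError and nothing moves.
- sign_off(): hands the job in, once; it reports no verdict.
Trained networks look in the newest picture that a camera, given by its name, has taken for a name from the list of things; names that differ only in an ending like _2 or _b are one class to them, and where a whole thing is asked for, a point or a joint stands for the part that bears it (a point fixed in the world has none). Each returns a list of dicts, best first, with "p" (0 to 1); they miss things now and then, are a little off and sometimes report something else, mostly with a low value. They report only what shows in the picture. A call takes as long as a camera call. They do not tell look-alikes from the thing itself.
- viewer.spot_in(name, camera): "at" ([column, row] in pixels, amid what is visible of it).
- viewer.silhouettes(name, camera): "region" (400x640 bool, what is visible of it) and "at" ([column, row] in pixels, amid what is visible of it).
The state is a dict: "t": time; "qpos": joint angles; "qvel": joint speeds; "effort": joint torques, N m; "ee_pos": TCP position; "ee_rot": TCP orientation; "ft_force": force on the tool from outside, world axes, zero at the start; "moment": the same for the moment, N m; "width": opening from 0.0 (shut) to 1.0 (fully open).
Only numpy, scipy, OpenCV 4.12 (cv2) and the standard library are available. Lean on these libraries where they do the work, as an engineer would, in place of code of your own. Each camera call takes 0.05 s, during which the arm holds its last target.

## Working session

There is one attempt and no reset: what is moved stays moved. The work goes in short steps, each a Python script; the robot and the scene stay as the last script left them, time stands still between calls to the robot, and variables do not carry over. Pictures are saved under pics/ and viewed, and the job is handed in when it is done.

```bash
mkdir -p pics; ls; python3 - <<'E'
from station import manip, claw, planner, viewer, sign_off
import cv2, numpy as np
for c in("scene","top"):
    im=viewer.camera(c); cv2.imwrite(f"pics/{c}0.png",im)
    i=viewer.camera_info(c); print(c,i)
s=manip.get_state(); print(s)
for c in("scene","top"):
    for n in("stand","shelf","divider","claws","slots","jar","mat","roller","green_tin","blue_box","green_box"):
        try: print(c,n,[(np.round(d["at"],1).tolist(),round(d["p"],2)) for d in viewer.spot_in(n,c)])
        except Exception as e: print(c,n,e)
print(manip.get_state()["t"])
E
```

```text
pics
scene {'vertical_fov': 43.45971920354826, 'cx': 323.18916600116813, 'cy': 198.83140520153796, 'cam_to_world': array([[ 0.77045503,  0.35694348, -0.52819542, -0.08523248],
       [-0.6374881 ,  0.42771729, -0.64083293, -0.91088755],
       [-0.00282282,  0.83045125,  0.55708416,  0.8062023 ],
       [ 0.        ,  0.        ,  0.        ,  1.        ]])}
top {'vertical_fov': 43.641651696233076, 'cx': 311.395929811049, 'cy': 194.35039799539152, 'cam_to_world': array([[ 0.02640602,  0.98379441, -0.1773451 ,  0.3102934 ],
       [-0.99963687,  0.02503349, -0.0099728 , -0.07235946],
       [-0.00537162,  0.17754404,  0.9840982 ,  1.75588657],
       [ 0.        ,  0.        ,  0.        ,  1.        ]])}
{'t': 0.1, 'qpos': array([ 1.13753123e+00,  5.28408377e-01,  1.43377679e+00, -2.07084674e-05,
        1.18140426e+00, -1.78511479e-01]), 'qvel': array([-0.00126341, -0.00248404, -0.00282193, -0.00042375, -0.00019731,
       -0.00096421]), 'effort': array([-7.89618061e-04, -4.43303132e+01, -1.78586018e+01, -2.99477733e-04,
        3.90966583e-03, -1.32346008e-05]), 'ee_pos': array([0.
[... 531 characters left out ...]
8.7], 0.57)]
scene mat [([361.4, 271.5], 0.75)]
scene roller [([312.0, 203.9], 0.79)]
scene green_tin [([233.0, 210.4], 0.49)]
scene blue_box [([284.8, 153.3], 0.87)]
scene green_box [([425.2, 276.7], 0.74)]
top stand [([295.9, 205.8], 0.66)]
top shelf [([214.4, 214.6], 0.72), ([413.4, 191.9], 0.35)]
top divider [([213.0, 215.8], 0.81)]
top claws [([211.0, 217.5], 0.9)]
top slots [([297.6, 203.6], 0.79)]
top jar [([262.9, 168.4], 0.86), ([250.6, 138.0], 0.76), ([254.6, 201.1], 0.72), ([301.2, 210.8], 0.62)]
top mat [([374.7, 219.3], 0.83)]
top roller [([291.5, 203.6], 0.6)]
top green_tin [([281.9, 252.6], 0.55)]
top blue_box [([213.3, 162.1], 0.77)]
top green_box [([412.8, 192.8], 0.84)]
1.2
```

View images.

```bash
python3 - <<'E'
import cv2
a=cv2.imread("pics/scene0.png")[90:350,160:520]; cv2.imwrite("pics/s_crop.png",cv2.resize(a,None,fx=2.2,fy=2.2,interpolation=cv2.INTER_CUBIC))
a=cv2.imread("pics/top0.png")[110:290,160:470]; cv2.imwrite("pics/t_crop.png",cv2.resize(a,None,fx=2.5,fy=2.5,interpolation=cv2.INTER_CUBIC))
E
```

```text
(no output)
```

View pics/s_crop.png

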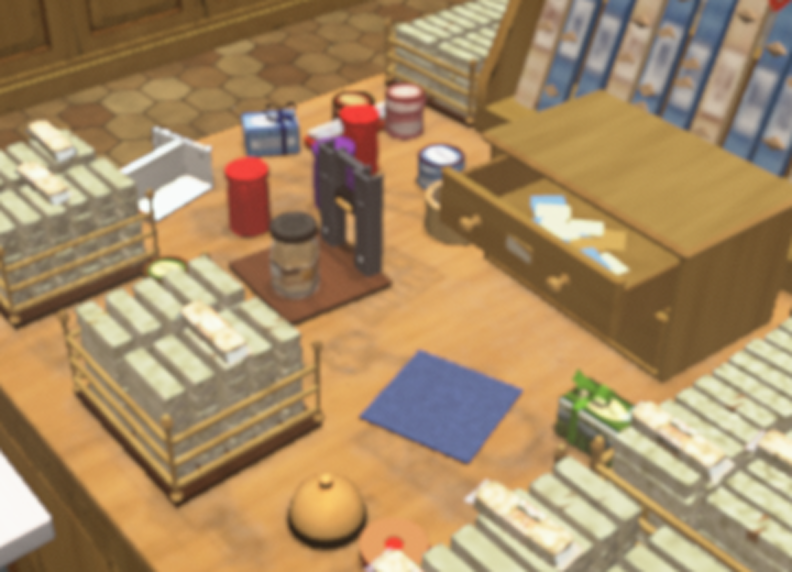

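View pics/t_crop.png

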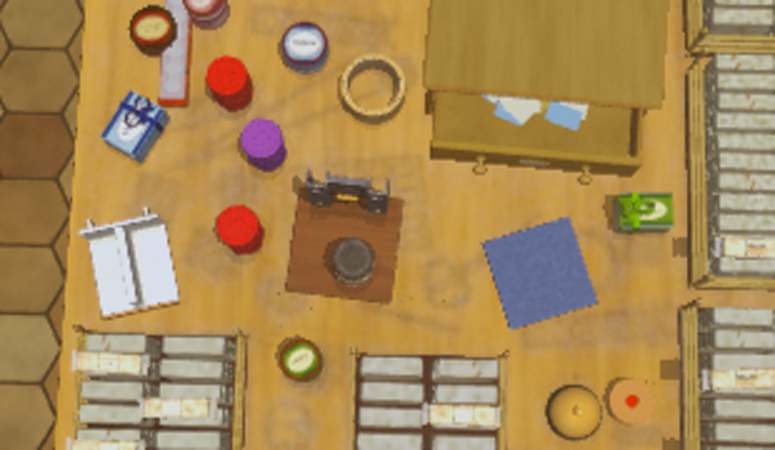

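View pics/top0.png

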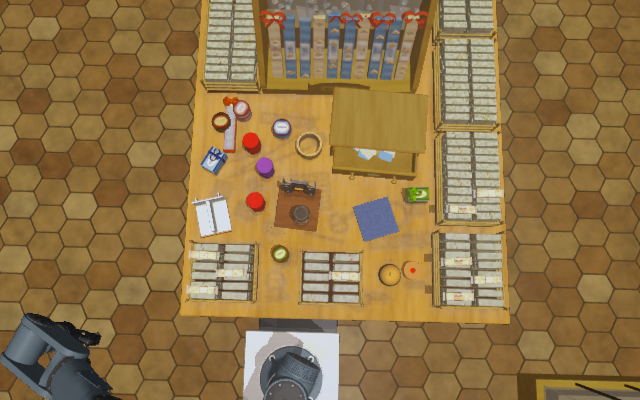

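```bash
cat > h.py <<'E'
from station import manip, claw, planner, viewer, sign_off
import cv2, numpy as np
class Cam:
    def __init__(s,n):
        i=viewer.camera_info(n); s.f=200/np.tan(np.radians(i["vertical_fov"])/2); s.cx=i["cx"]; s.cy=i["cy"]
        s.T=np.array(i["cam_to_world"]); s.R=s.T[:3,:3]; s.o=s.T[:3,3]
    def proj(s,P):
        c=(np.atleast_2d(P)-s.o)@s.R
        return np.c_[s.cx+s.f*c[:,0]/-c[:,2], s.cy+s.f*-c[:,1]/-c[:,2]]
    def ray(s,uv,z):
        d=s.R@np.array([(uv[0]-s.cx)/s.f,-(uv[1]-s.cy)/s.f,-1]); return s.o+d*(z-s.o[2])/d[2]
C={n:Cam(n) for n in("scene","top")}
E
python3 - <<'E'
from h import *
S,T=C["scene"],C["top"]
def px(n,ps,pt,z): print(n,S.ray(ps,z).round(4),T.ray(pt,z).round(4))
px("mat",(361.4,271.5),(374.7,219.3),.004)
px("jar mid",(294.6,206.1),(301.2,210.8),.055)
px("slots",(314.8,200.5),(297.6,203.6),.11)
px("divider",(238.7,168.1),(213,215.8),.04)
px("gtin",(233,210.4),(281.9,252.6),.03)
px("bbox",(284.8,153.3),(213.3,162.1),.035)
px("gbox",(425.2,276.7),(412.8,192.8),.04)
for n,c,b in(("st","scene",(250,140,350,240)),("st","top",(265,165,335,240)),("sh","scene",(200,135,270,200)),("sh","top",(185,185,240,245))):
    im=cv2.imread(f"pics/{c}0.png")[b[1]:b[3],b[0]:b[2]]
    cv2.imwrite(f"pics/z_{n}_{c}.png",cv2.resize(im,(b[2]*7-b[0]*7 if b[2]-b[0]>90 else 8*(b[2]-b[0]),7*(b[3]-b[1]) if b[2]-b[0]>90 else 8*(b[3]-b[1])),interpolation=cv2.INTER_CUBIC))
E
```

```text
mat [ 0.5484 -0.283   0.004 ] [ 0.5422 -0.2803  0.004 ]
jar mid [ 0.5474 -0.025   0.055 ] [ 0.5584 -0.0216  0.055 ]
slots [ 0.5542 -0.1024  0.11  ] [ 0.5744 -0.0105  0.11  ]
divider [0.5516 0.2622 0.04  ] [0.5353 0.2841 0.04  ]
gtin [0.4291 0.0943 0.03  ] [0.4152 0.0412 0.03  ]
bbox [0.7182 0.2557 0.035 ] [0.7277 0.2959 0.035 ]
gbox [ 0.6172 -0.4144  0.04  ] [ 0.634  -0.4085  0.04  ]
```

```bash
python3 -c "
import cv2,numpy as np
a=[cv2.resize(cv2.imread(f'pics/z_{n}.png'),(390,290) if 0 else (400,300)) for n in('st_scene','st_top','sh_scene','sh_top')]
cv2.imwrite('pics/zz.png',np.vstack([np.hstack(a[:2]),np.hstack(a[2:])]))"
```

```text
(no output)
```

View pics/zz.png

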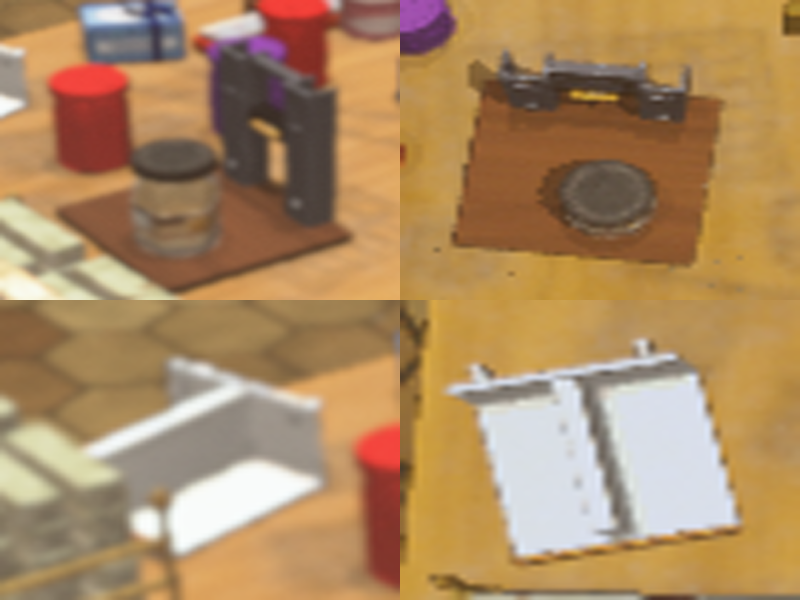

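```bash
cat > fit.py <<'E'
from h import *
from scipy.optimize import minimize
SS=4
def box(x0,x1,y0,y1,z0,z1,tag):
    v=lambda *a:np.array(a,float)
    P=[[x0,x1],[y0,y1],[z0,z1]]; F=[]
    for ax in range(3):
        for s in(0,1):
            o=[a for a in range(3) if a!=ax]; q=[]
            for i,j in((0,0),(0,1),(1,1),(1,0)):
                p=[0,0,0]; p[ax]=P[ax][s]; p[o[0]]=P[o[0]][i]; p[o[1]]=P[o[1]][j]; q.append(p)
            n=[0,0,0]; n[ax]=2*s-1
            F.append((np.array(q)/1000.,np.array(n,float),f"{tag}{ax}{s}"))
    return F
def pose(p,z=0):
    c,s=np.cos(p[2]),np.sin(p[2]); R=np.array([[c,-s,0],[s,c,0],[0,0,1]]); return R,np.array([p[0],p[1],z])
def render(cam,faces,p,roi,z=0,sig=0.6,tilt=None):
    x0,y0,x1,y1=roi; R,t=pose(p,z)
    if tilt is not None: R=R@tilt
    L=np.zeros(((y1-y0)*SS,(x1-x0)*SS),np.uint8); vis=[]
    for q,n,tag in faces:
        w=q@R.T+t; c=w.mean(0)
        if (R@n)@(cam.o-c)<=0: continue
        vis.append((np.linalg.norm(cam.o-c),w,tag))
    vis.sort(key=lambda a:-a[0]); tags=sorted({v[2] for v in vis})
    for d,w,tag in vis:
        uv=(cam.proj(w)-[x0,y0]+0.5)*SS-0.5
        cv2.fillConvexPoly(L,np.round(uv*256).astype(np.int32),tags.index(tag)+1,shift=8)
    out=[]
    for k in range(len(tags)+1):
        m=(L==k).astype(np.float32); m=cv2.resize(m,(x1-x0,y1-y0),interpolation=cv2.INTER_AREA)
        out.append(cv2.GaussianBlur(m,(0,0),sig))
    return np.stack(out,-1)
def cost(cam,im,faces,p,roi,mask,z=0,sig=.6,tilt=None):
    A=render(cam,faces,p,roi,z,sig,tilt)[mask]; B=im[roi[1]:roi[3],roi[0]:roi[2]].astype(np.float32)[mask]
    A=A[:,A.sum(0)>3]
    G=A.T@A+1e-2*np.eye(A.shape[1]); X=np.linalg.solve(G,A.T@B); r=np.abs(A@X-B).sum(1)
    return np.minimum(r,90).sum()/len(r)   # truncated robust
def fit(jobs,p0,steps=(.008,.008,.05)):
    f=lambda d:sum(cost(*j[:3],p0+d*np.array(steps),*j[3:]) for j in jobs)
    best=None
    for s in(1,.4,.15):
        x0=np.zeros(3) if best is None else best.x
        sim=np.vstack([x0]+[x0+s*e for e in np.eye(3)])
        r=minimize(f,x0,method="Nelder-Mead",options=dict(initial_simplex=sim,xatol=.005,fatol=1e-4,maxiter=200))
        if best is None or r.fun<best.fun: best=r
    return p0+best.x*np.array(steps),best.fun
STAND=box(-75,75,-75,75,0,10,"b")
SHELF=box(-60,60,-55,55,0,5,"d")+box(-60,-57,-55,55,5,14,"l")+box(-53,55,-6,6,5,60,"v")+box(55,60,-55,55,5,62,"p")
MAT=box(-65,65,-65,65,0,4,"m")
def polymask(roi,polys,keep):
    m=np.full((roi[3]-roi[1],roi[2]-roi[0]),0 if keep else 255,np.uint8)
    for q in polys: cv2.fillConvexPoly(m,cv2.convexHull(np.round(q-[roi[0],roi[1]]).astype(np.int32)),255 if keep else 0)
    return m>0
E
python3 - <<'E'
from fit import *
T,S=C["top"],C["scene"]
it,is_=cv2.imread("pics/top0.png"),cv2.imread("pics/scene0.png")
cs=[T.ray(u,.01)[:2] for u in((274.6,225.5),(316.3,231),(321,189.5),(279,186))]
cen=np.mean(cs,0); d=(cs[0]-cs[1]); yaw=np.arctan2(-d[0],d[1]); print("stand init",cen,yaw)
p=np.array([*cen,yaw])
def smask(cam,roi,p,jar):
    R,t=pose(p); ex=[]
    for s in(-1,1):
        pass
    b=np.array([[x,y,z] for x in(.044,.082) for y in(-.06,.06) for z in(.005,.156)]); ex.append(cam.proj(b@R.T+t))
    a=np.linspace(0,6.3,24); j=np.array([[jar[0]+.036*np.cos(k),jar[1]+.036*np.sin(k),z] for k in a for z in(.008,.105)]); ex.append(cam.proj(j))
    ex[0]=ex[0]
    return polymask(roi,ex,False)
rt=(262,176,334,240); rs=(255,165,345,240)
mt=smask(T,rt,p,(.553,-.023)); ms=smask(S,rs,p,(.553,-.023))
# exclude things in scene picture: carton lower-left, tin upper-left
yy,xx=np.mgrid[rs[1]:rs[3],rs[0]:rs[2]]
ms&=~((xx-255)*0.55+214-2 < yy-0) | (xx>312)
ms&=~((xx<287)&(yy<185)); ms&=~(yy<178)
P={}
for nm,jobs in(("top",[(T,it,STAND,rt,mt)]),("scene",[(S,is_,STAND,rs,ms,0,1.0)]),("both",[(T,it,STAND,rt,mt),(S,is_,STAND,rs,ms,0,1.0)])):
    q,c=fit(jobs,p); print("stand",nm,q.round(4),c)
    P[nm]=q
# mat
pm=np.array([.544,-.281,.2])
rm=(348,192,404,246); rms=(315,240,410,308)
on=lambda r:np.ones((r[3]-r[1],r[2]-r[0]),bool)
for nm,jobs in(("top",[(T,it,MAT,rm,on(rm))]),("scene",[(S,is_,MAT,rms,on(rms),0,1.)])):
    q,c=fit(jobs,pm,(.01,.01,.2)); print("mat",nm,q.round(4),c)
# shelf
rsh=(186,186,240,240); psh=np.array([.545,.285,.2])
rss=(190,140,272,196); ys,xs=np.mgrid[rss[1]:rss[3],rss[0]:rss[2]]
mss=(xs>222)&(xs<258)&(ys<195)&((ys<165)|(xs>232)|((ys<175)&(xs>225)))
mss&=~((xs>258))
for nm,jobs in(("top",[(T,it,SHELF,rsh,on(rsh))]),("scene",[(S,is_,SHELF,rss,mss,0,1.)]),("both",[(T,it,SHELF,rsh,on(rsh)),(S,is_,SHELF,rss,mss,0,1.)])):
    q,c=fit(jobs,psh,(.01,.01,.1)); print("shelf",nm,q.round(4),c); P["sh"+nm]=q
# overlay
def ov(im,cam,faces,p,fac,roi,z=0):
    R,t=pose(p,z); x0,y0,x1,y1=roi
    o=cv2.resize(im[y0:y1,x0:x1],None,fx=fac,fy=fac,interpolation=cv2.INTER_CUBIC)
    for q,n,_ in faces:
        if (R@n)@(cam.o-(q@R.T+t).mean(0))<=0: continue
        uv=((cam.proj(q@R.T+t)-[x0,y0]+.5)*fac-.5)
        cv2.polylines(o,[np.round(uv).astype(np.int32)],True,(0,255,0),1)
    return cv2.resize(o,(400,300))
UP=[f for s in(-40,40) for f in box(50,54,s-14,s+14,10,150,"u")]+[f for s in(-40,40) for f in box(49.9,50,s-6,s+6,110,140,"s")]
cv2.imwrite("pics/ov0.png",np.vstack([np.hstack([ov(is_,S,STAND+UP,P["both"],8,(250,140,350,240)),ov(it,T,STAND+UP,P["both"],8,(265,165,335,240))]),np.hstack([ov(is_,S,SHELF,P["shboth"],8,(200,135,270,200)),ov(it,T,SHELF,P["shboth"],8,(185,185,240,245))])]))
E
```

```text
stand init [ 0.57521443 -0.00761772] -0.10569264550151722
stand top [ 0.5773 -0.0064 -0.1021] 19.23510358603524
stand scene [ 0.5794 -0.0064 -0.0964] 33.82430143371195
stand both [ 0.5783 -0.0065 -0.1025] 53.36797082795713
mat top [ 0.5446 -0.283   0.3222] 15.06591171763821
mat scene [ 0.5438 -0.2853  0.3238] 15.991138072913332
shelf top [0.5339 0.2919 0.2451] 20.828793998887093
shelf scene [0.5346 0.2899 0.2441] 36.68649096694309
shelf both [0.534  0.2912 0.2402] 58.35726724546112
```

View pics/ov0.png

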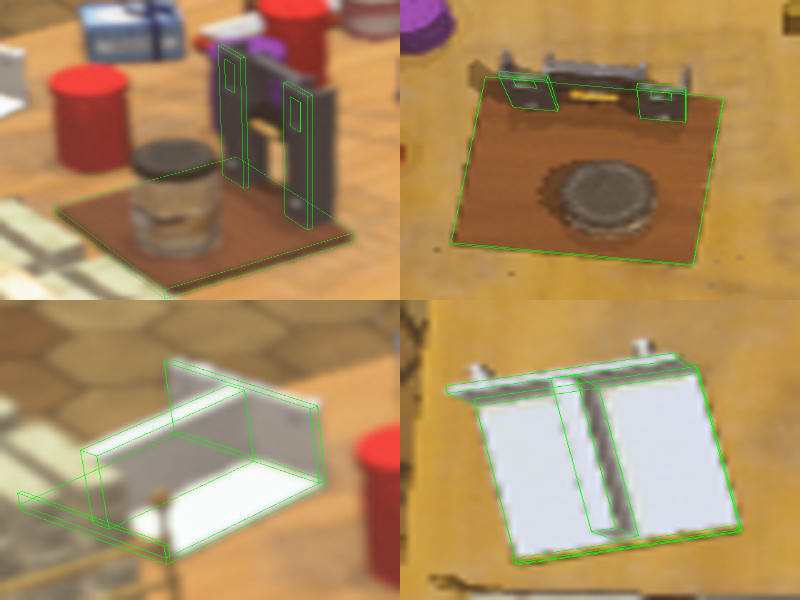

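```bash
python3 - <<'E'
from h import *
T,S=C["top"],C["scene"]
print(T.ray((301.2,212.3),.1), S.ray((250+175/4.,140+146/3.),.1))
n=[("a",viewer.silhouettes("jar","top")),("b",viewer.silhouettes("jar","scene"))]
from scipy.optimize import least_squares
# compare silhouette hull bbox with a cylinder model
for k,cam in zip(n,(T,S)):
    for r in k[1]:
        m=r["region"]; ys,xs=np.nonzero(m); print(k[0],round(r["p"],2),xs.min(),xs.max(),ys.min(),ys.max(),xs.mean().round(1),ys.mean().round(1))
a=np.linspace(0,2*np.pi,40)
for cam in(T,S):
    P=np.array([[.553+.029*np.cos(t),-.022+.029*np.sin(t),z] for t in a for z in(.01,.1)]); uv=cam.proj(P)
    m=np.zeros((400,640),np.uint8); cv2.fillConvexPoly(m,cv2.convexHull(uv.astype(np.float32)).astype(np.int32),1); ys,xs=np.nonzero(m); print(uv.min(0),uv.max(0),xs.mean(),ys.mean())
for z in(.054,.25): 
    for p in((.553,-.022),(.544,-.284)): print(planner.ik([*p,z],[np.pi,0,1.469]))
print(planner.ik([.534,.291,.06],[np.pi,0,1.814]))
E
```

```text
[ 0.54680305 -0.02307299  0.1       ] [ 0.55576204 -0.01273986  0.1       ]
a 0.84 293 310 205 223 301.3 214.0
a 0.71 256 274 158 178 265.1 167.5
a 0.69 246 265 192 211 255.4 201.4
a 0.6 243 260 133 153 251.6 143.0
b 0.93 283 305 187 224 293.8 205.1
b 0.56 263 281 162 196 272.4 178.8
b 0.55 316 332 137 168 324.9 150.3
b 0.52 264 337 154 237 310.7 200.1
b 0.49 302 321 152 182 311.8 164.5
[292.27924393 201.91894499] [309.80228075 222.34239933] 300.6666666666667 211.48427672955975
[283.84616787 184.56130938] [306.95791641 225.07477617] 294.9887640449438 204.0056179775281
[-2.41696307e-01  7.12902933e-01  1.74857396e+00 -4.44089210e-16
  6.80115757e-01 -1.71069631e+00]
[-0.66301835  0.76194498  1.59049388  0.          0.78915379 -2.13201835]
[-2.41696307e-01  4.18278241e-01  1.60150000e+00 -4.44089210e-16
  1.12181441e+00 -1.71069631e+00]
[-0.66301835  0.5005708   1.4505596   0.          1.19046225 -2.13201835]
[ 3.15400985e-01  7.47706875e-01  1.60339845e+00 -4.44089210e-16
  7.90487331e-01 -1.49859901e+00]
```

```bash
python3 - <<'E'
from h import *
o=[np.pi,0,1.469]
manip.move_pose([.547,-.023,.22],o)
s=manip.get_state(); print(s["t"],s["ee_pos"])
print(manip.servo_line([.547,-.023,.054],vel=.12,f_stop=8))
s=manip.get_state(); print(s["t"],s["ee_pos"],s["ft_force"])
cv2.imwrite("pics/g1.png",cv2.resize(viewer.camera("scene")[90:350,160:520],None,fx=2.2,fy=2.2,interpolation=cv2.INTER_CUBIC))
E
```

```text
3.9167 [ 0.54701493 -0.02219162  0.22004219]
False
5.45 [ 0.54751203 -0.02310238  0.05464255] [ 0.2531135  -0.2067475  -0.34763732]
```

View pics/g1.png

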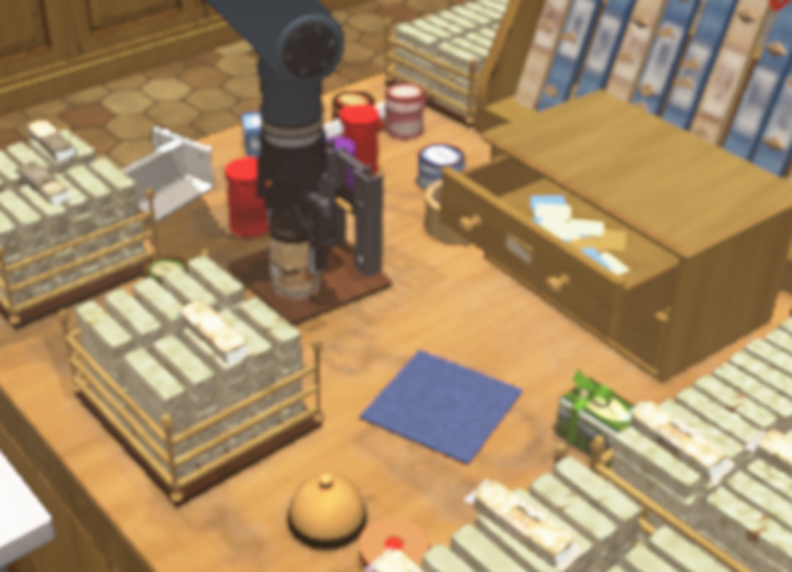

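The fingers straddle the jar at about (295,265) in the crop, clear of the uprights. Next I grasp and carry it.

```bash
python3 - <<'E'
from h import *
g=lambda k:[np.round(manip.get_state()[a],4) for a in k.split()]
claw.grasp(); print(g("t width ft_force ee_pos"))
manip.servo_line([.547,-.023,.15],vel=.15); print(g("t width ft_force"))
manip.servo_line([.544,-.284,.12],vel=.25)
print(g("t ft_force width"))
print(manip.servo_line([.544,-.284,.060],vel=.1))
print(manip.servo_line([.544,-.284,.042],vel=.03,f_stop=4)); print(g("t ee_pos ft_force width"))
cv2.imwrite("pics/g2.png",cv2.resize(viewer.camera("scene")[90:350,160:520],None,fx=2.2,fy=2.2,interpolation=cv2.INTER_CUBIC))
E
```

```text
[np.float64(5.9083), np.float64(0.6513), array([-1.2507,  2.1137,  7.0312]), array([ 0.5472, -0.0228,  0.0552])]
[np.float64(6.7), np.float64(0.6496), array([-0.3594,  0.5205, -2.8017])]
[np.float64(7.9), array([ 0.6789,  0.2146, -3.1469]), np.float64(0.6522)]
False
True
[np.float64(9.0917), array([ 0.5443, -0.2844,  0.0493]), array([-0.679 , -0.252 ,  4.5595]), np.float64(0.6484)]
```

View pics/g2.png

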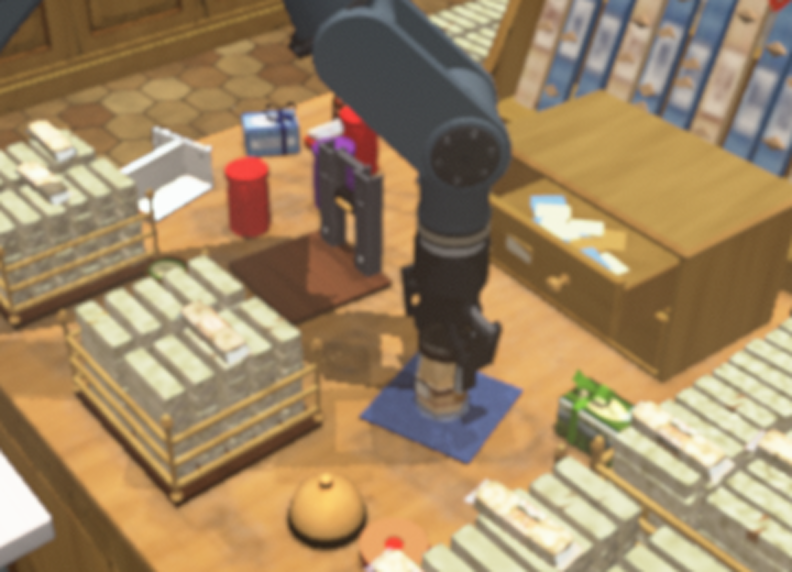

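```bash
python3 - <<'E'
from h import *
g=lambda k:[np.round(manip.get_state()[a],4) for a in k.split()]
claw.let_go(); print(g("t width ft_force"))
manip.servo_line([.544,-.284,.16],vel=.15)
manip.move_pose([.50,.10,.26],[np.pi,0,1.814])
print(g("t width ft_force ee_pos"))
for c in("scene","top"): cv2.imwrite(f"pics/{c}1.png",viewer.camera(c))
a=cv2.resize(cv2.imread("pics/scene1.png")[90:350,160:520],None,fx=2.2,fy=2.2,interpolation=cv2.INTER_CUBIC); cv2.imwrite("pics/g3.png",a)
a=cv2.resize(cv2.imread("pics/top1.png")[110:290,160:470],None,fx=2.5,fy=2.5,interpolation=cv2.INTER_CUBIC); cv2.imwrite("pics/g4.png",a)
E
```

```text
[np.float64(9.55), np.float64(1.0016), array([0.2361, 0.2877, 0.0166])]
[np.float64(11.9333), np.float64(0.9982), array([ 0.4219,  0.5025, -0.3555]), array([0.5005, 0.0991, 0.2597])]
```

View pics/g3.png

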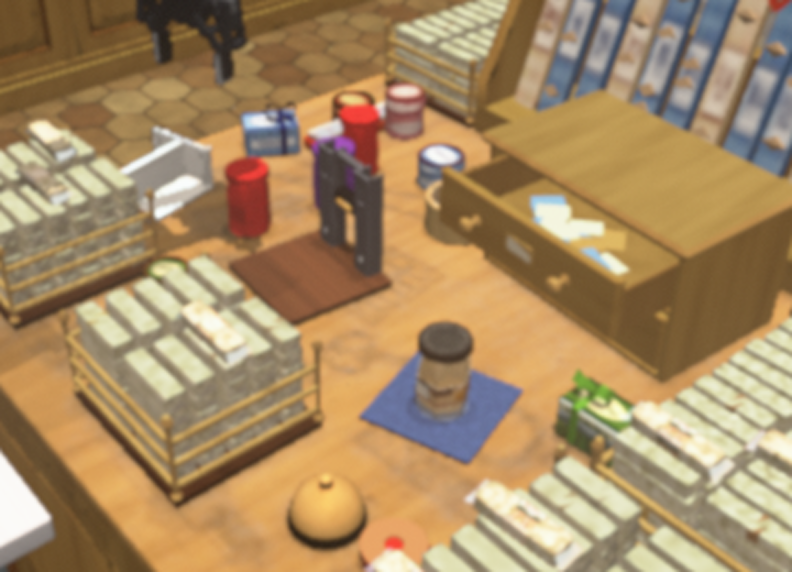

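View pics/g4.png

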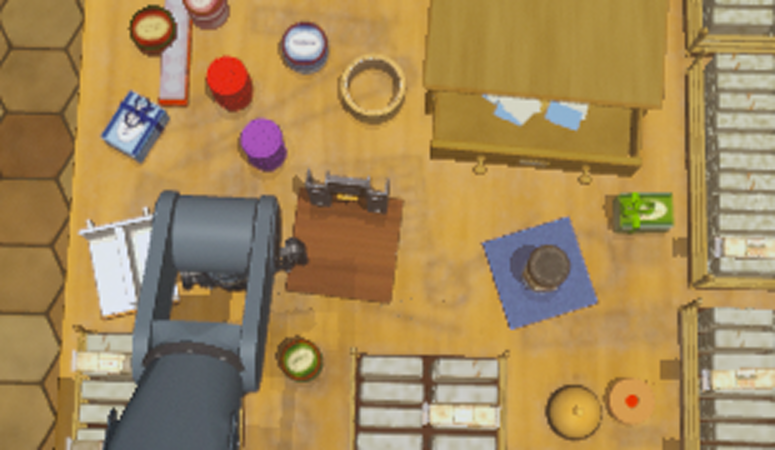

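```bash
python3 - <<'E'
from h import *
g=lambda k:[np.round(manip.get_state()[a],4) for a in k.split()]
th=.244; x,y=.534+.01*np.cos(th),.2912+.01*np.sin(th); o=[np.pi,0,th+np.pi/2]
manip.move_pose([x,y,.14],o)
print(manip.servo_line([x,y,.030],vel=.1,f_stop=8),g("t ee_pos ft_force"))
claw.grasp(); print(g("t width ft_force ee_pos"))
manip.servo_line([x,y,.06],vel=.06); print(g("t width ft_force moment"))
for c in("scene","top"): cv2.imwrite(f"pics/{c}2.png",viewer.camera(c))
a=cv2.resize(cv2.imread("pics/scene2.png")[90:350,160:520],None,fx=2.2,fy=2.2,interpolation=cv2.INTER_CUBIC); cv2.imwrite("pics/g5.png",a)
E
```

```text
False [np.float64(14.2083), array([0.5443, 0.2938, 0.0307]), array([-0.2979, -0.0808, -0.8305])]
[np.float64(14.875), np.float64(0.1317), array([-0.7197,  0.926 ,  2.0042]), array([0.5439, 0.2937, 0.0302])]
[np.float64(15.525), np.float64(0.1297), array([ 0.6392,  0.3364, -1.7599]), array([-0.0429, -0.0511,  0.0074])]
```

View pics/g5.png

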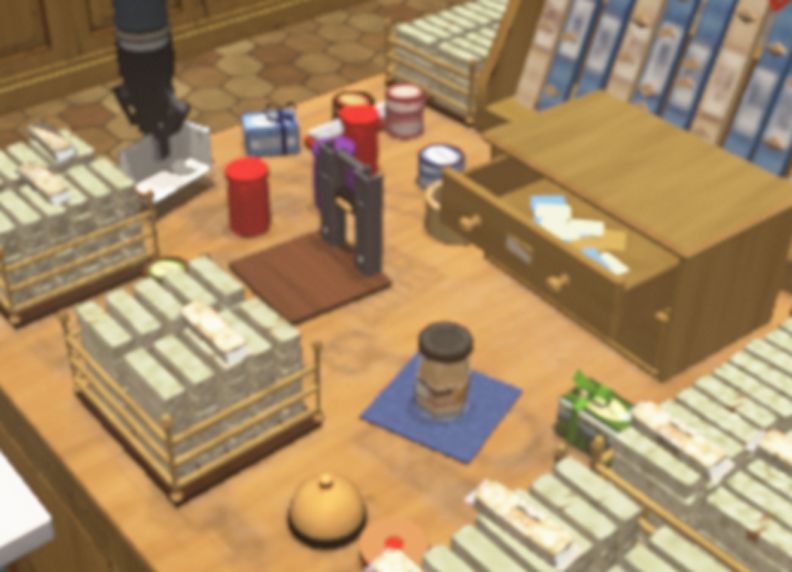

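```bash
python3 - <<'E'
from fit import *
T,S=C["top"],C["scene"]
it,is_=cv2.imread("pics/top1.png"),cv2.imread("pics/scene1.png")
p=np.array([.578,-.0065,-.102]); R,t=pose(p)
b=np.array([[x,y,z] for x in(.044,.082) for y in(-.06,.06) for z in(.005,.156)])@R.T+t
rt=(262,176,334,240); rs=(255,165,345,240)
mt=polymask(rt,[T.proj(b)],False); ms=polymask(rs,[S.proj(b)],False)
yy,xx=np.mgrid[rt[1]:rt[3],rt[0]:rt[2]]; mt&=~((xx<284)&(yy>195)&(yy<240))
yy,xx=np.mgrid[rs[1]:rs[3],rs[0]:rs[2]]
ms&=~((yy>214+.6*(xx-262)-2)&(xx<305)) ; ms&=~((xx<287)&(yy<197)); ms&=~(yy<178)
for nm,jobs in(("top",[(T,it,STAND,rt,mt)]),("scene",[(S,is_,STAND,rs,ms,0,1.0)]),("both",[(T,it,STAND,rt,mt),(S,is_,STAND,rs,ms,0,1.0)])):
    print("stand",nm,fit(jobs,p)[0].round(4))
E
```

```text
stand top [ 0.5772 -0.0065 -0.0927]
stand scene [ 0.5777 -0.0064 -0.1082]
stand both [ 0.5777 -0.0063 -0.1089]
```

```bash
cat >> fit.py <<'E'
ST=np.array([.5777,-.0064,-.102])
def tcp(sx,sy,sz,dyaw=0,gx=.010):
    """TCP pose for shelf origin at stand-frame sx,sy and underside height sz (grasp gx ahead of origin)"""
    a=ST[2]; c,s=np.cos(a),np.sin(a); x=sx+gx
    return [ST[0]+c*x-s*sy, ST[1]+s*x+c*sy, sz+.030],[np.pi,0,a+np.pi/2+dyaw]
E
python3 - <<'E'
from fit import *
g=lambda k:[np.round(manip.get_state()[a],4) for a in k.split()]
e=manip.get_state()["ee_pos"]
manip.servo_line([e[0],e[1],.18],vel=.15)
q,o=tcp(-.045,0,.15); manip.servo_line(q,o,vel=.2)
q,o=tcp(-.045,0,.080); manip.servo_line(q,o,vel=.1); manip.hold(.2)
print(q,g("t ee_pos ee_rot width ft_force"))
for c in("scene","top"): cv2.imwrite(f"pics/{c}3.png",viewer.camera(c))
a=cv2.resize(cv2.imread("pics/scene3.png")[130:250,240:360],None,fx=5,fy=5,interpolation=cv2.INTER_CUBIC); cv2.imwrite("pics/g6.png",a)
a=cv2.resize(cv2.imread("pics/top3.png")[160:250,250:350],None,fx=6,fy=6,interpolation=cv2.INTER_CUBIC); cv2.imwrite("pics/g7.png",a)
E
```

```text
[np.float64(0.5428819122000438), np.float64(-0.0028361871605619084), 0.11] [np.float64(19.2583), array([ 0.5434, -0.0029,  0.1107]), array([3.1400e+00, 2.0000e-04, 1.4689e+00]), np.float64(0.1306), array([ 0.3885, -0.7656, -2.4946])]
```

View pics/g6.png

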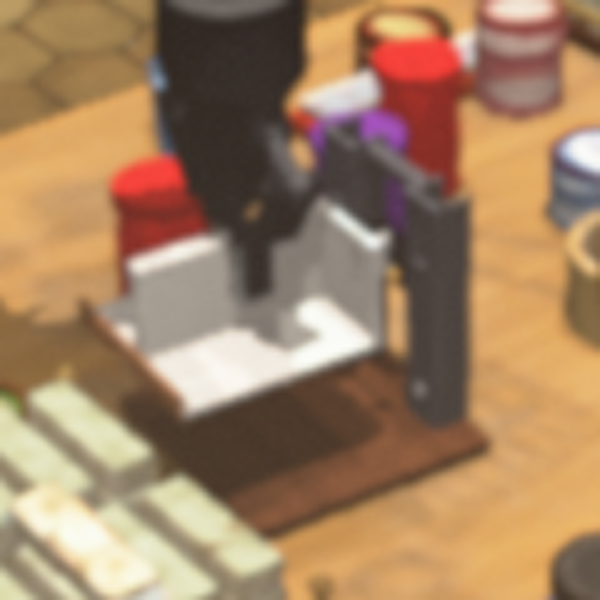

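View pics/g7.png

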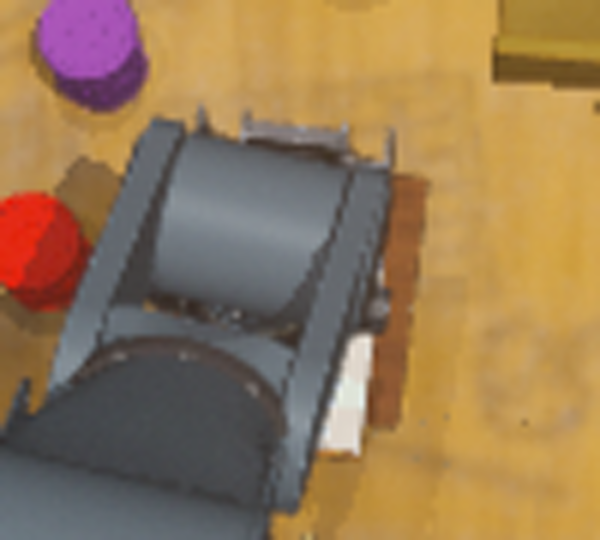

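```bash
cat > ov.py <<'E'
from fit import *
UP=[f for s in(-40,40) for f in box(50,70,s-14,s+14,10,150,"u")]+[f for s in(-40,40) for f in box(49.9,50,s-6,s+6,110,140,"s")]
def wire(o,cam,faces,p,roi,fac,z=0,tilt=None,col=(0,255,0)):
    R,t=pose(p,z); R=R if tilt is None else R@tilt
    for q,n,_ in faces:
        w=q@R.T+t
        if (R@n)@(cam.o-w.mean(0))<=0: continue
        cv2.polylines(o,[np.round(((cam.proj(w)-[roi[0],roi[1]]+.5)*fac-.5)).astype(np.int32)],True,col,1)
def shelfpose(gx=.010):
    s=manip.get_state(); e=s["ee_pos"]; a=s["ee_rot"][2]-np.pi/2
    return np.array([e[0]-gx*np.cos(a),e[1]-gx*np.sin(a),a]),e[2]-.030
E
python3 - <<'E'
from ov import *
S=C["scene"]; im=cv2.imread("pics/scene3.png"); roi=(250,150,350,240)
p,z=shelfpose(); print(p,z)
o=cv2.resize(im[150:240,250:350],None,fx=7,fy=7,interpolation=cv2.INTER_CUBIC)
wire(o,S,STAND+UP,ST,roi,7,col=(255,255,0)); wire(o,S,SHELF,p,roi,7,z)
cv2.imwrite("pics/ov3.png",o)
# fit with tilt
from scipy.spatial.transform import Rotation as Ro
r=(254,165,322,218); m=np.ones((r[3]-r[1],r[2]-r[0]),bool)
yy,xx=np.mgrid[r[1]:r[3],r[0]:r[2]]
m&=~((xx>283)&(xx<298)&(yy<190)); m&=~((xx<284)&(yy<178)); m&=~(xx>318)
bg=None
f=lambda d:cost(S,im,SHELF,p+d[:3]*[.004,.004,.03],r,m,z+d[3]*.004,1.,Ro.from_euler("xy",d[4:]*.03).as_matrix())
best=minimize(f,np.zeros(6),method="Nelder-Mead",options=dict(initial_simplex=np.vstack([np.zeros(6),np.eye(6)]),maxiter=800,xatol=.01))
print(f(np.zeros(6)),best.fun,(best.x*[4,4,.03,4,.03,.03]).round(3))
f4=lambda d:f(np.r_[d[0],d[1],d[2],0,d[3],d[4]])
b=minimize(f4,np.zeros(5),method="Nelder-Mead",options=dict(initial_simplex=np.vstack([np.zeros(5),np.eye(5)]),maxiter=800,xatol=.01))
print("z fixed",b.fun,(b.x*[4,4,.03,.03,.03]).round(3))
E
```

```text
[ 0.53322821 -0.00188809 -0.10199614] 0.08054000797896932
57.996045427836734 52.9222084959419 [ 2.202 -0.869  0.005 -4.812  0.012  0.015]
z fixed 53.30178336775422 [-1.619 -6.068  0.02   0.018  0.029]
```

View pics/ov3.png

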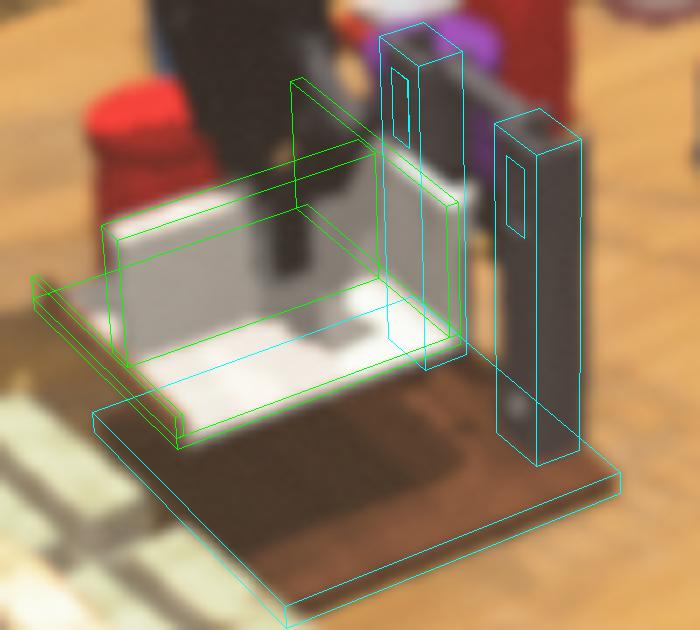

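```bash
python3 - <<'E'
from ov import *
from scipy.spatial.transform import Rotation as Ro
S,T=C["scene"],C["top"]; im=cv2.imread("pics/scene3.png"); it=cv2.imread("pics/top3.png")
p,z=shelfpose()
r=(254,165,322,218); m=np.ones((r[3]-r[1],r[2]-r[0]),bool)
yy,xx=np.mgrid[r[1]:r[3],r[0]:r[2]]
m&=~((xx>283)&(xx<298)&(yy<190)); m&=~((xx<284)&(yy<178)); m&=~(xx>318)
rt=(298,190,325,240); mt=np.ones((50,27),bool); yt,xt=np.mgrid[190:240,298:325]
mt&=(xt>308)&(yt>214)&(xt<318); mt|=(yt>233)&(xt>303)&(xt<318); 
mt&=~((it[190:240,298:325].astype(int).max(2)-it[190:240,298:325].min(2)<40)&(it[190:240,298:325].max(2)<130))
for nm,idx,rg in(("xyyaw+pitch+roll",[0,1,2,4,5],0),("x,yaw,pitch,roll",[0,2,4,5],0),("reg all",[0,1,2,3,4,5],.5)):
    def f(d,full=False):
        D=np.zeros(6); D[idx]=d
        t=Ro.from_euler("xy",D[4:]*.03).as_matrix(); q=p+D[:3]*[.004,.004,.03]; zz=z+D[3]*.002
        if full: return q,zz,t,D
        return cost(S,im,SHELF,q,r,m,zz,1.,t)+.4*cost(T,it,SHELF,q,rt,mt,zz,.6,t)+rg*(D**2).sum()
    n=len(idx); b=minimize(f,np.zeros(n),method="Nelder-Mead",options=dict(initial_simplex=np.vstack([np.zeros(n),np.eye(n)]),maxiter=1500,xatol=.01))
    q,zz,t,D=f(b.x,True); print(nm,f(np.zeros(n)).round(2),round(b.fun,2),(D*[4,4,.03,2,.03,.03]).round(3))
o=cv2.resize(im[150:240,250:350],None,fx=4,fy=4,interpolation=cv2.INTER_CUBIC); wire(o,S,SHELF,q,(250,150),4,zz,t)
o2=cv2.resize(it[170:245,270:345],None,fx=4.8,fy=4.8,interpolation=cv2.INTER_NEAREST); wire(o2,T,SHELF,p,(270,170),4.8,z);wire(o2,T,STAND,ST,(270,170),4.8,col=(255,255,0));wire(o2,T,SHELF,q,(270,170),4.8,zz,t,(255,0,255))
cv2.imwrite("pics/ov4.png",np.hstack([o,o2]))
E
```

```text
xyyaw+pitch+roll 78.06 76.41 [ 0.235 -0.826 -0.015  0.     0.014  0.038]
x,yaw,pitch,roll 78.06 75.97 [ 0.385  0.     0.012  0.    -0.049  0.057]
reg all 78.06 75.63 [ 1.500e-01 -7.920e-01 -1.000e-03 -3.112e+00  2.000e-02  2.000e-02]
```

View pics/ov4.png

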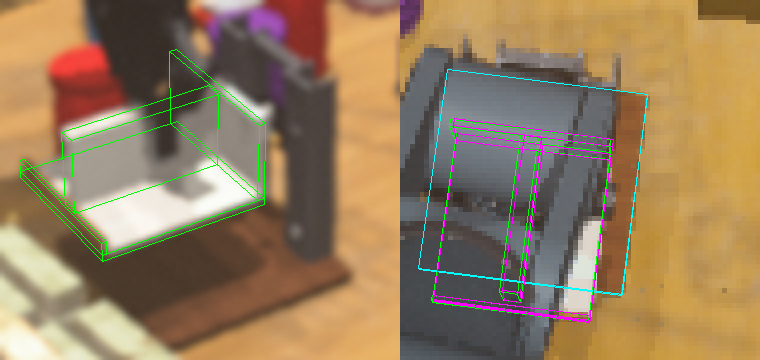

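```bash
python3 - <<'E'
from ov import *
g=lambda k:[np.round(manip.get_state()[a],4) for a in k.split()]
def sh():
    p,z=shelfpose(); R,_=pose(ST); d=R.T[:2,:2]@(p[:2]-ST[:2]); return (d*1000).round(1),round((z-.062)*1000,1)
q,o=tcp(-.030,0,.0815); manip.servo_line(q,o,vel=.08)
q,o=tcp(-.006,0,.0815); st=manip.servo_line(q,o,vel=.025,f_stop=6); print(st,sh(),g("t ee_pos ee_rot ft_force moment"))
for c in("scene","top"): cv2.imwrite(f"pics/{c}4.png",viewer.camera(c))
a=cv2.resize(cv2.imread("pics/scene4.png")[130:250,240:360],None,fx=5,fy=5,interpolation=cv2.INTER_CUBIC); cv2.imwrite("pics/g8.png",a)
E
```

```text
True (array([-11.9,   0.2]), np.float64(18.0)) [np.float64(20.5083), array([ 0.5758, -0.006 ,  0.11  ]), array([-3.1324e+00, -3.0000e-04,  1.4699e+00]), array([-0.0492, -0.5025, -2.5207]), array([ 0.0019, -0.0418,  0.0164])]
```

View pics/g8.png

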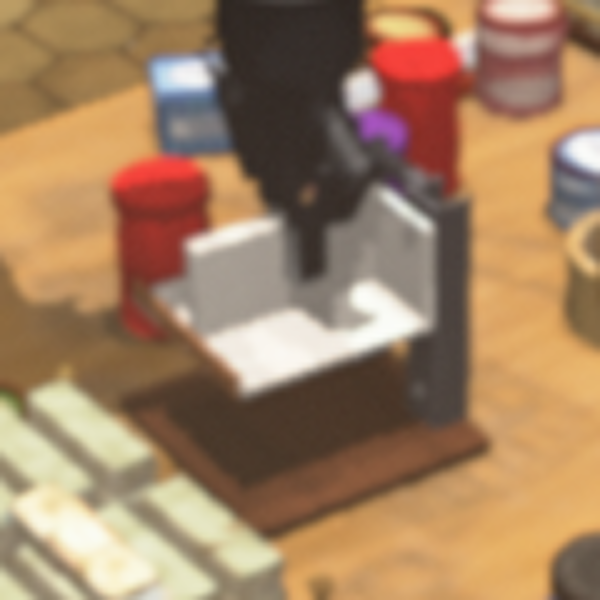

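```bash
cat >> ov.py <<'E'
g=lambda k:[np.round(manip.get_state()[a],4) for a in k.split()]
def sh():
    p,z=shelfpose(); R,_=pose(ST); d=R.T[:2,:2]@(p[:2]-ST[:2]); return (d*1000).round(1),round((z-.062)*1000,1)
E
python3 - <<'E'
from ov import *
print(sh(),g("t ft_force"))
q,o=tcp(-.0115,0,.062+.011); st=manip.servo_line(q,o,vel=.03,f_stop=6); print(st,sh(),g("t ee_rot ft_force moment"))
E
```

```text
(array([-12.6,   0.2]), np.float64(17.6)) [np.float64(20.6083), array([ 0.1698, -0.1967, -1.7646])]
False (array([-11.8,   0. ]), np.float64(10.5)) [np.float64(20.9833), array([-3.1406e+00, -1.0000e-04,  1.4687e+00]), array([ 0.0338, -0.1677, -3.2733]), array([ 0.0081,  0.0436, -0.0577])]
```

```bash
python3 - <<'E'
from ov import *
for h in(.007,.004,.001,-.001):
    q,o=tcp(-.0115,0,.062+h); st=manip.servo_line(q,o,vel=.03,f_stop=28); print(h,st,sh(),g("t ee_rot ft_force moment width"))
    if st: break
for c in("scene","top"): cv2.imwrite(f"pics/{c}5.png",viewer.camera(c))
im=cv2.imread("pics/scene5.png"); S=C["scene"]
o=cv2.resize(im[140:230,250:350],None,fx=7,fy=7,interpolation=cv2.INTER_CUBIC)
wire(o,S,STAND+UP,ST,(250,140),7,col=(255,255,0))
hp=np.array([ST[0]-.01*np.cos(ST[2]),ST[1]-.01*np.sin(ST[2]),ST[2]]); wire(o,S,SHELF,hp,(250,140),7,.062)
cv2.imwrite("pics/ov5.png",o)
E
```

```text
0.007 False (array([-13.3,   0.1]), np.float64(6.3)) [np.float64(21.2667), array([-3.1375e+00, -2.0000e-04,  1.4689e+00]), array([-2.535 ,  0.5387, -3.3904]), array([0.0059, 0.5389, 0.0515]), np.float64(0.1319)]
0.004 False (array([-12.7,   0.2]), np.float64(3.2)) [np.float64(21.5167), array([-3.1387e+00, -3.0000e-04,  1.4688e+00]), array([-2.7824,  0.258 , -6.0303]), array([0.0779, 0.6686, 0.0343]), np.float64(0.1312)]
0.001 False (array([-11.2,  -0. ]), np.float64(0.9)) [np.float64(21.7667), array([3.1411, 0.    , 1.4688]), array([-1.7584,  0.7365, -2.6167]), array([ 0.0462,  0.3935, -0.0025]), np.float64(0.1316)]
-0.001 False (array([-11.1,  -0. ]), np.float64(-0.1)) [np.float64(22.0167), array([3.1402e+00, 3.0000e-04, 1.4692e+00]), array([-4.7093,  0.4425,  3.8653]), array([0.1003, 0.4611, 0.0982]), np.float64(0.1319)]
```

View pics/ov5.png

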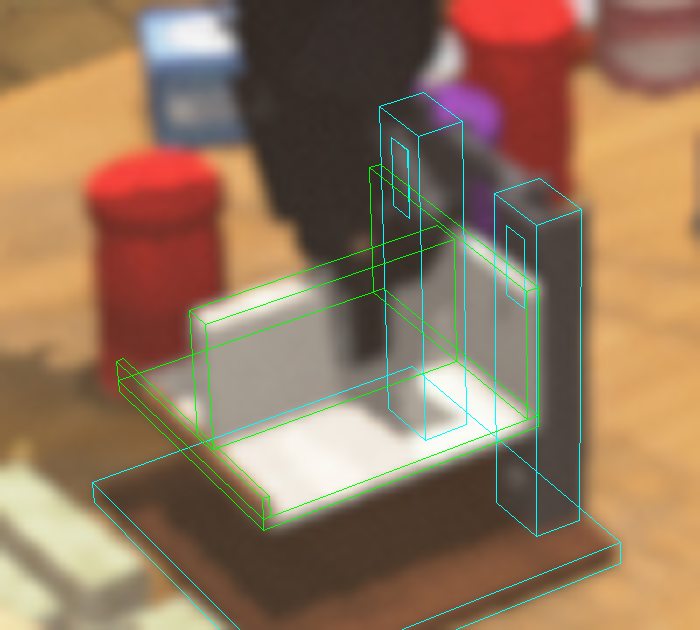

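```bash
python3 - <<'E'
from ov import *
q,o=tcp(-.0105,0,.062-.006); st=manip.servo_line(q,o,vel=.02,f_stop=22); print(st,sh(),g("t ft_force moment"))
q,o=tcp(-.0105,0,.062); manip.servo_line(q,o,vel=.03); print(sh(),g("t ft_force moment"))
claw.let_go(); print(g("t width ft_force"))
e=manip.get_state()["ee_pos"]; manip.servo_line([e[0],e[1],.20],vel=.12)
manip.move_pose([.45,.30,.30],[np.pi,0,1.6]); print(g("t ft_force"))
for c in("scene","top"): cv2.imwrite(f"pics/{c}6.png",viewer.camera(c))
hp=np.array([ST[0]-.01*np.cos(ST[2]),ST[1]-.01*np.sin(ST[2]),ST[2]])
im=cv2.imread("pics/scene6.png"); S=C["scene"]
a=cv2.resize(im[140:230,250:350],None,fx=4,fy=4,interpolation=cv2.INTER_CUBIC); b=a.copy()
wire(b,S,STAND+UP,ST,(250,140),4,col=(255,255,0)); wire(b,S,SHELF,hp,(250,140),4,.062)
it=cv2.imread("pics/top6.png"); T=C["top"]
c=cv2.resize(it[165:240,265:335],(400,429),interpolation=cv2.INTER_CUBIC)[:400]
cv2.imwrite("pics/ov6.png",np.hstack([a,b])); 
c2=cv2.resize(it[165:240,265:335],None,fx=5,fy=5,interpolation=cv2.INTER_CUBIC); c3=c2.copy(); wire(c3,T,STAND,ST,(265,165),5,col=(255,255,0)); wire(c3,T,SHELF,hp,(265,165),5,.062); cv2.imwrite("pics/ov7.png",np.hstack([c2,c3]))
E
```

```text
True (array([-12.2,  -0.2]), np.float64(-2.5)) [np.float64(22.4083), array([-1.156 , -0.0628,  6.0283]), array([-0.0327, -0.0245,  0.1685])]
(array([-12. ,   0.1]), np.float64(-0.8)) [np.float64(22.775), array([-4.052 , -0.116 , -2.7822]), array([0.0096, 0.9493, 0.1519])]
[np.float64(23.4833), np.float64(0.9975), array([ 0.1647, -0.6897, -0.0317])]
[np.float64(25.8417), array([-0.1657,  0.7652,  1.0232])]
```

View pics/ov6.png

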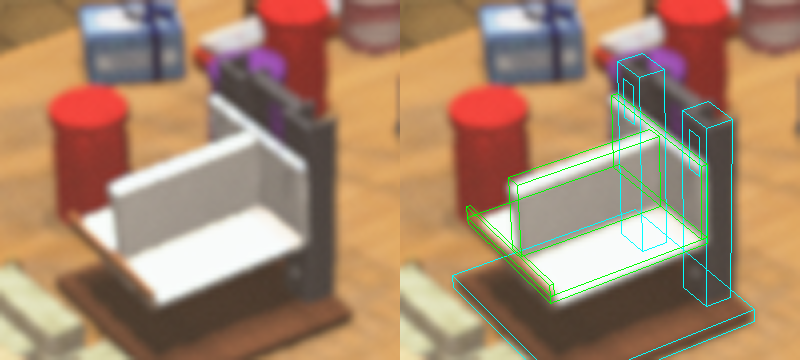

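View pics/ov7.png

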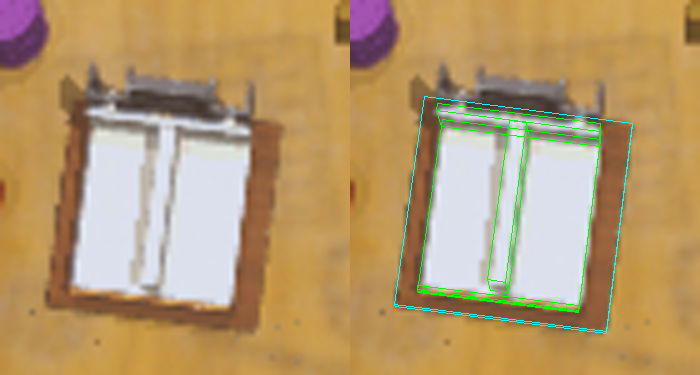

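```bash
cat > chk.py <<'E'
from ov import *
import sys
from scipy.spatial.transform import Rotation as Ro
def check(k):
    S,T=C["scene"],C["top"]; im=cv2.imread(f"pics/scene{k}.png"); it=cv2.imread(f"pics/top{k}.png")
    p=np.array([ST[0]-.01*np.cos(ST[2]),ST[1]-.01*np.sin(ST[2]),ST[2]])
    r=(262,158,334,222); m=np.ones((r[3]-r[1],r[2]-r[0]),bool); yy,xx=np.mgrid[r[1]:r[3],r[0]:r[2]]
    m&=~((xx<283)&(yy<183)); m&=~((xx>328))
    # stay near the shelf silhouette
    A=render(S,SHELF,p,r,.062)[...,0]<.5; m&=cv2.dilate(A.astype(np.uint8),np.ones((11,11)))>0
    rt=(268,178,328,232); At=render(T,SHELF,p,rt,.062)[...,0]<.5; mt=cv2.dilate(At.astype(np.uint8),np.ones((9,9)))>0
    for jobs in("both","scene","top"):
        def f(D):
            t=Ro.from_euler("xy",D[4:]*.03).as_matrix(); q=p+D[:3]*[.004,.004,.03]; zz=.062+D[3]*.004
            c=0
            if jobs!="top": c+=cost(S,im,SHELF,q,r,m,zz,1.,t)
            if jobs!="scene": c+=cost(T,it,SHELF,q,rt,mt,zz,.6,t)
            return c+.05*(D**2).sum()
        b=None
        for s in(1,.5,-.7):
            x0=np.zeros(6) if b is None else b.x
            n=minimize(f,x0,method="Nelder-Mead",options=dict(initial_simplex=np.vstack([x0,x0+s*np.eye(6)]),maxiter=900,xatol=.01))
            b=n if b is None or n.fun<b.fun else b
        print(jobs,round(f(np.zeros(6)),2),round(b.fun,2),"dx dy mm, yaw, dz, roll, pitch",(b.x*[4,4,.03,4,.03,.03]).round(3))
        D=b.x; t=Ro.from_euler("xy",D[4:]*.03).as_matrix(); R,tt=pose(p+D[:3]*[.004,.004,.03],.062+D[3]*.004)
        cl=R@t@np.array([.06,0,.048])+tt; Rs,ts=pose(ST); print("  claws in slots mm",((Rs.T@(cl-ts)-[.05,0,.11])*1000).round(1))
E
python3 -c "
from chk import *
check(6)"
```

```text
both 86.91 75.68 dx dy mm, yaw, dz, roll, pitch [-0.959 -0.347  0.02  -1.351  0.021 -0.02 ]
  claws in slots mm [-1.9 -0.2 -0.2]
scene 49.28 40.87 dx dy mm, yaw, dz, roll, pitch [-0.785  1.112  0.028 -1.77   0.022 -0.012]
  claws in slots mm [-1.5  1.6 -1.1]
top 37.63 32.73 dx dy mm, yaw, dz, roll, pitch [ 0.235 -1.683  0.007 -4.186 -0.014 -0.041]
  claws in slots mm [-1.6 -0.6 -1.8]
```

```bash
python3 - <<'E'
import cv2,numpy as np
a=cv2.resize(cv2.imread("pics/scene6.png")[90:350,160:520],None,fx=2.2,fy=2.2,interpolation=cv2.INTER_CUBIC); cv2.imwrite("pics/g9.png",a)
a=cv2.imread("pics/top0.png")[110:290,160:470].astype(int);b=cv2.imread("pics/top6.png")[110:290,160:470]
cv2.imwrite("pics/g10.png",cv2.resize(b,None,fx=2.5,fy=2.5,interpolation=cv2.INTER_CUBIC))
E
```

```text
(no output)
```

View pics/g9.png

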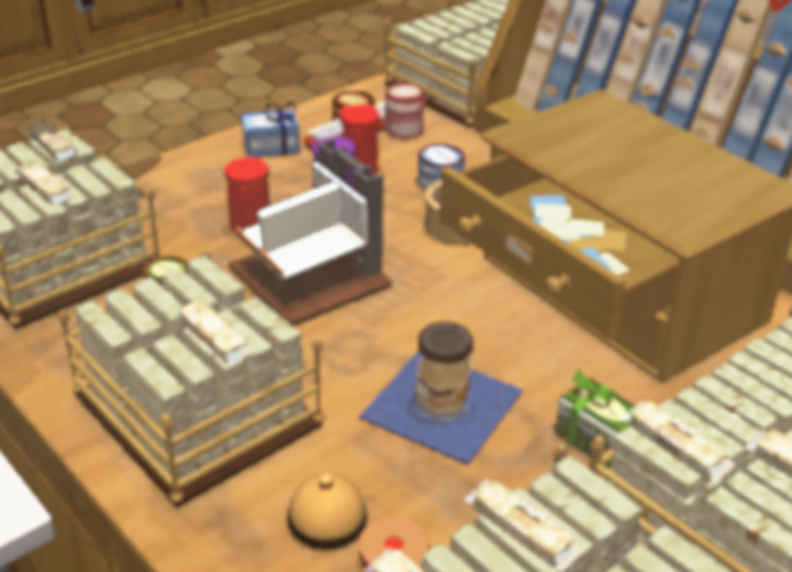

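View pics/g10.png

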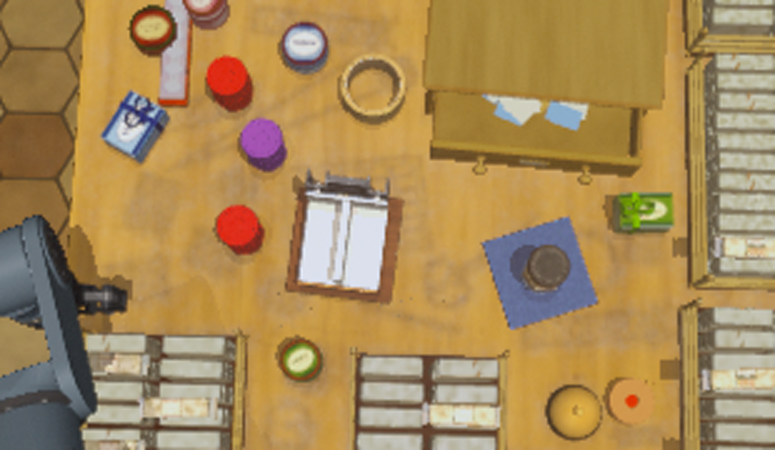

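```bash
python3 -c "
from h import *
print(sign_off(), manip.get_state()['t'])"
```

```text
the job is handed in; nothing more can be done
the job is handed in; nothing more can be done
```

The honey jar now stands upright in the middle of the blue mat, and the shelf hangs level on the stand with both claws in the slots. I handed the job in about 26 s into the robot's 62 s limit; the hand-in reported no verdict.

- **Jar:** I lowered it until I felt contact with the mat, then released it. The last pictures show it upright, roughly in the middle of the mat.
- **Shelf:** I grasped it by the divider, slid the claws in about 18 mm above home, and pressed down until it met firm resistance (over 20 N). Then I let go.
- **Last fit to the camera pictures:**
  - The claw point is about -1.9 mm fore-aft, -0.2 mm sideways and -0.2 mm in height from the slot point. The catch would have held it 8 to 10 mm higher.
  - The forward droop is about 0.02 rad.
- **Other goods:** the green tin and both gift boxes look to be where they started, and the arm is clear of everything.

**Disagreements:**
- I saw no clear 5 to 15 N peak when the shelf should have snapped past the roller, so "home" rests on the measured height and the firm stop below.
- The two cameras fitted separately differ by about 2 mm sideways, and by 1 to 2 mm in height from the combined fit. Both readings are within the allowed limits.

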